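# Assemble a two-tier tube rack and load a tube

## Robot

A 7-joint arm with a two-finger parallel gripper is mounted at the origin on the work surface. World frame = base frame: x ahead of the robot, y to its left, z up, the work surface at z = 0. Lengths are in mm, angles in rad, forces in N, time in s.
With the tool pointing down it reaches from about 400 to 900 mm from the base axis. Payload 5.6 kg.
Tool frame: the origin (TCP) lies midway between the tips of the shut fingers; the grasp point (between the pads) lies 19 mm behind it; x points along the fingers, y is the direction in which the jaws open and shut, and the axes are right-handed (so a half turn about x gives the same grasp; the last joint's range is limited). The gripper opens to 92 mm and grips with 3 to 60 N. Pads are 20 mm wide; open, the fingers measure 128 mm over their backs; the gripper's body (75 mm by 189 mm) begins 69 mm behind the grasp point.
Start: joints at [-1.209, 0.468, -0.012, 1.603, 0.006, 1.071, -0.056], TCP at [256.033, 597.458, 214.592] pointing down, gripper open.
Joint ranges: [-2.53, 2.53], [-0.31, 2.02], [-1.57, 1.55], [0.28, 2.44], [-1.29, 4.43], [0.15, 1.84], [-2.92, 2.92]. Speed limits (rad/s): [2.57, 2.57, 3.14, 3.14, 3.14, 3.14, 3.14].

## Interface

Orientations are given as a rotation vector (axis times angle).
In Python, from cell import robot, grip, kin, viewer gives the robot as it stands. Calls block until the motion is done:
- robot.movep(position, orientation): joint-space move of the TCP to a pose.
- robot.servo_line(position, feed=150, rotation=None): straight line of the TCP; rotation=None keeps the orientation; feed is the mean speed in mm/s.
- robot.goto_joints(angles): joint-space move.
- grip(opening, newtons=None): opening from 0.0 (shut) to 1.0 (fully open); newtons is the grip in N (None keeps the last); returns when the fingers have stopped.
- robot.hold(seconds).
- kin.ik(position, orientation): joint angles nearest the present ones, or None.
- robot.observe(): the state.
- viewer.read_camera(name): name is "side" or "top" or "wrist"; returns the picture (420x560x3 uint8, red, green, blue); there is no depth.
- viewer.camera_info(name): a dict with "camera_matrix" (3x3 intrinsics, pixels), "R" (3x3) and "t" (3): a world point X has camera coordinates R X + t. Camera axes: x right, y down, z forward; pixel columns grow to the right and rows downward; lengths in mm; the calibration is good to about 2 mm. A picture is of the moment at which its call begins: read the wrist's pose just before it. camera_info takes no time and is no camera call; for the wrist camera it gives the pose at the moment of the call.
A pose or a line that the arm cannot do raises robot.IKError and nothing moves.
- robot.job_done(): hands the job in, once; it reports no verdict.
Trained networks look in the newest picture that a camera, given by its name, has taken for a name from the list of things; names that differ only in an ending like _2 or _b are one class to them, and where a whole thing is asked for, a point or a joint stands for the part that bears it (a point fixed in the world has none). Each returns a list of dicts, best first, with "confidence" (0 to 1); they miss things now and then, are a little off and sometimes report something else, mostly with a low value. They report only what shows in the picture. A call takes as long as a camera call. They do not tell look-alikes from the thing itself.
- viewer.silhouettes(name, camera): "mask" (420x560 bool, what is visible of it).
- viewer.pinpoint(name, camera): "at" ([x, y, z] in mm, in the coordinates of the camera as it stood for that picture, good to about 4 mm: a listed point, or the origin of a listed thing).
The state is a dict: "t": time; "joints": joint angles; "joint_velocities": joint speeds; "joint_torque": joint torques, N m; "tcp_pos": TCP position; "tcp_rot": TCP orientation; "contact_force": force on the tool from outside, world axes, zero at the start; "wrist_torque": the same for the moment, N m; "grip_width": opening from 0.0 (shut) to 1.0 (fully open).
Only numpy, scipy, OpenCV 4.12 (cv2) and the standard library are available. Lean on these libraries where they do the work, as an engineer would, in place of code of your own. Each camera call takes 0.05 s, during which the arm holds its last target.

## Task

Put the tube rack together: gently lower the green plate over the four posts onto their lower shoulders, then the white plate onto the upper shoulders, and slide the red latch fully in over the white plate's edge. Then take the orange-capped tube out of the blue stand and set it gently through the matching holes of both plates, either pair, until it stands upright on the rack's base. Leave the black-capped tube, the tip box, the amber jar and the bottle where they are.

Things in the scene. Friction and masses are not known exactly. Their poses are not given: they have to be found in the camera images.
- rack: grey rack frame, fixed. Origin on the bench midway between four stepped posts at x = +-38, y = +-63 mm; z up. Base 108 (x) x 215 (y, -81 to +134) x 12 mm high. Posts: diameter 23 mm up to 35 mm above the bench (lower shoulder), 14 up to 82 (upper shoulder), 7 with a tapered tip up to 102. A pillar 30 x 28 mm at y = +113 (99 to 127), 91 mm high, carries the latch; it clears the plates.
- lower_plate: green loose plate, 106 (x) x 156 (y) x 6 mm, 0.13-0.22 kg, flat on the bench. Origin: centre of its underside. 17 mm post holes at x = +-38, y = +-63; 34 mm tube holes at x = 0, y = +-44 mm. Central upright grip tab 12 mm thick (x), 40 long (y), top 38 mm above the underside. Same when turned half round. Goes on the lower shoulders (underside 35 mm up), its y along the rack's y.
- upper_plate: white drilled plate, the same as the green one in outline, tab, tube holes and hole pattern, but its post holes are 10 mm in diameter. Belongs on the upper shoulders (underside 82 mm above the bench), above the green plate.
- latch (a joint): red slide latch on the rack's pillar: travel in m along the rack's -y. 0 = fully out, 0.026 = fully in; it stays where it is left and takes about 2 N to slide. Its flat bar is 24 mm wide, its underside 91 mm above the bench, its tip at rack y = +93 mm minus the travel, so that fully in it lies over the edge of the seated white plate, 3 mm above it.
- latch_fin (a point): middle of the outer face (towards the rack's +y) of the latch's upright fin: 24 mm wide (rack x), 8 mm thick (rack y), from 97 to 129 mm above the bench; this point is 113 mm up, at rack x = 0, y = +139 mm minus the travel. Push here towards the rack's -y.
- tube: orange-capped sample tube, 30 mm in diameter, 115 mm long with a tapered foot (10 mm wide at the very bottom, full width 14 mm up); the cap is its top 22 mm, 34 mm in diameter. Origin at the centre of its foot, z up. Stands in one of the two holes of the blue stand, its foot 5 mm above the bench.
- place_a (a point): on the rack's base, 12 mm above the bench, under the pair of tube holes farther from the latch: rack x = 0, y = -44 mm
- place_b (a point): the same under the pair of tube holes nearer the latch: rack x = 0, y = +44 mm
- stand: blue tube stand, fixed, 66 (x) x 136 (y) x 50 mm high, origin at the centre of its underside; two upright 33 mm holes at y = +-35 mm, 45 mm deep
- spare_tube: black-capped tube, otherwise like the orange-capped one, in the stand's other hole; to be left alone. Origin at the centre of its foot
- tip_box: white box of pipette tips with a blue band, 89 x 129 x 75 mm high, origin at the centre of its underside; to be left alone
- jar: amber jar, 54 mm in diameter, 75 mm high, origin at the centre of its underside; to be left alone
- bottle: white bottle with blue cap, 60 mm in diameter, 140 mm high, origin at the centre of its underside; to be left alone
There are look-alikes about, which are no part of the job. What is shaped like the tube but purple, turquoise or yellow is not meant.

How it is judged:
By the outcome, as a careful person would: the job done as asked, in the order asked, and still so for the second after the job is handed in, with the robot touching nothing.
It also fails if it takes over 72 s, if anything falls off the work surface, if the arm or the gripper's body presses on something with over 40 N, if the wrist force passes 120 N, or if a joint passes its speed limit or range.

## Working session

There is one attempt and no reset: what is moved stays moved. The work goes in short steps, each a Python script; the robot and the scene stay as the last script left them, time stands still between calls to the robot, and variables do not carry over. Pictures are saved under pics/ and viewed, and the job is handed in when it is done.

```bash
ls; mkdir -p pics; cat > h.py <<'E'
import numpy as np, cv2
from cell import robot, grip, kin, viewer
from scipy.spatial.transform import Rotation as Rn
def snap(c,fn=None):
    im=viewer.read_camera(c)
    if fn: cv2.imwrite('pics/'+fn+'.png',cv2.cvtColor(np.asarray(im),cv2.COLOR_RGB2BGR))
    return im
def cam(c):
    i=viewer.camera_info(c); return np.array(i["camera_matrix"]),np.array(i["R"]),np.array(i["t"])
def w(c,p,ci=None):
    K,R,t=ci or cam(c); return R.T@(np.array(p)-t)
def proj(c,X,ci=None):
    K,R,t=ci or cam(c); p=K@(R@np.array(X,float)+t); return p[:2]/p[2]
def ray(c,uv,z,ci=None):
    K,R,t=ci or cam(c); d=R.T@np.linalg.inv(K)@np.array([uv[0],uv[1],1.]); o=-R.T@t
    return o+d*(z-o[2])/d[2]
def st():
    s=robot.observe(); return s
E
python3 - <<'E'
from h import *
s=st();print(s)
for c in ["side","top","wrist"]:
    snap(c,c+"0")
    for n in ["rack","lower_plate","upper_plate","latch_fin","tube","stand","spare_tube","place_a","place_b","tip_box","jar","bottle"]:
        for d in viewer.pinpoint(n,c): 
            X=w(c,d["at"]);print(c,n,round(d["confidence"],2),X.round(0),proj(c,X).round())
print(st()['t'])
E
```

```text
pics
{'t': 0.0, 'joints': array([-1.20903305,  0.46836006, -0.01158923,  1.6036037 ,  0.00601881,
        1.0714203 , -0.05630695]), 'joint_velocities': array([ 0.00136386, -0.00095991,  0.00113253, -0.00054811,  0.00174921,
       -0.00063175, -0.00179973]), 'joint_torque': array([-1.01169505e-05, -5.20567274e+01, -1.25828938e-02, -2.43749678e+01,
       -5.66481287e-02,  1.73727202e-02,  1.51834288e-04]), 'tcp_pos': array([255.81966981, 596.91047951, 213.65971447]), 'tcp_rot': array([ 0.31619615,  1.54757727, -0.31895267]), 'contact_force': array([-0.74954159,  0.76833046, -0.06528855]), 'wrist_torque': array([ 0.01989987, -0.0157637 , -0.02272184]), 'grip_width': 1.0012142404769073}
side rack 0.65 [522. -23.  -2.] [263. 248.]
side lower_plate 0.67 [452. 282.  -1.] [221. 198.]
side upper_plate 0.79 [ 446. -291.    7.] [253. 326.]
side latch_fin 0.64 [652. -44. 111.] [314. 209.]
side tube 0.91 [ 773. -276.   -0.] [396. 295.]
side tube 0.85 [ 620. -205.    2.] [321. 286.]
side tube 0.79 [ 722. -361.   -1.] [394. 328.]
side tube 0.56 [ 709. -232.   -3.] [362. 288.]
side stand 0.84 [ 6
[... 755 characters left out ...]
be 0.83 [ 772. -276.   -1.] [366. 140.]
top tube 0.77 [ 619. -206.    7.] [340. 197.]
top tube 0.5 [ 713. -232.    1.] [350. 162.]
top stand 0.82 [ 616. -241.    2.] [353. 199.]
top spare_tube 0.49 [ 616. -274.    6.] [366. 199.]
top place_a 0.96 [559. -28.   9.] [271. 219.]
top place_a 0.8 [475. -20.  16.] [267. 252.]
top place_b 0.96 [559. -28.   9.] [271. 219.]
top place_b 0.8 [475. -20.  16.] [267. 252.]
top tip_box 0.69 [616. 225.  -5.] [175. 196.]
top jar 0.84 [ 750. -156.   -5.] [321. 148.]
top bottle 0.58 [758. 165.   2.] [199. 142.]
wrist lower_plate 0.63 [449. 282.  -3.] [115. 407.]
wrist place_a 0.32 [450. 285.  -5.] [117. 406.]
wrist place_b 0.32 [450. 285.  -5.] [117. 406.]
1.95
```

View pics/side0.png

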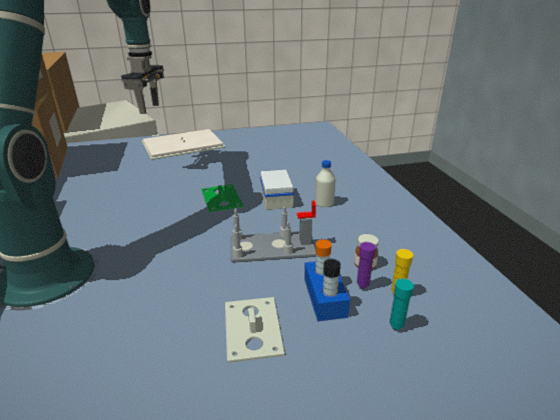

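View pics/top0.png

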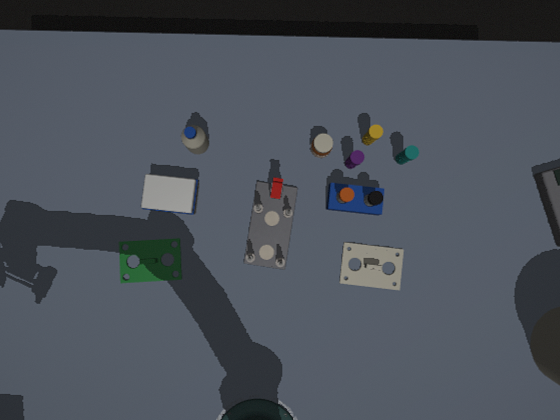

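View pics/wrist0.png

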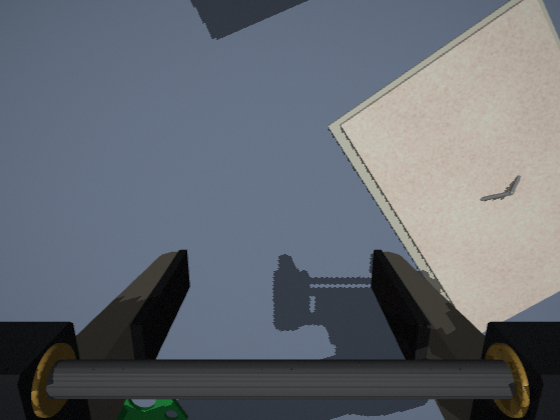

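The top view shows the green plate at about (152,259), the white plate at (372,266), the rack at (270,225) with the red latch at (277,188), the orange tube at (346,195) and the black one at (376,198). The tubes at (355,160), (373,135) and (407,155) are look-alikes. Next I'll take closer wrist views.

```bash
cat >> h.py <<'E'
def down(yaw):
    # tool x=-z world, tool y (jaw) at angle yaw from world x
    y=np.array([np.cos(yaw),np.sin(yaw),0]); x=np.array([0,0,-1.]); z=np.cross(x,y)
    return Rn.from_matrix(np.c_[x,y,z]).as_rotvec()
def jawyaw():
    M=Rn.from_rotvec(st()['tcp_rot']).as_matrix(); return np.arctan2(M[1,1],M[0,1])
E
python3 - <<'E'
from h import *
s=st(); print(jawyaw()); K,R,t=cam("wrist"); print(K, (-R.T@t)-s['tcp_pos'], R)
M=Rn.from_rotvec(s['tcp_rot']).as_matrix(); print(M, M.T@((-R.T@t)-s['tcp_pos']), M.T@R.T)
for uv in [(0,0),(560,0),(280,210),(280,130)]: print(ray("wrist",uv,0)-s['tcp_pos'])
K,R,t=cam("top");print(-R.T@t)
for y in [0,np.pi/2,np.pi,-np.pi/2]:
  for p in [[450,280,300],[520,-20,300],[440,-290,300]]:
    print(y,p,kin.ik(p,down(y)))
E
```

```text
1.1658661365531076
[[372.85020685   0.         279.94643344]
 [  0.         372.85020685 209.47013871]
 [  0.           0.           1.        ]] [-76.64008478  32.02092455 169.82309858] [[ 0.39355112  0.91930219  0.00099644]
 [ 0.87962852 -0.37688146  0.29019656]
 [ 0.26715387 -0.11333068 -0.95696654]]
[[-8.60398616e-06  3.93954597e-01  9.19129901e-01]
 [-1.91660866e-05  9.19129901e-01 -3.93954597e-01]
 [-1.00000000e+00 -2.10057032e-05 -3.57613035e-07]] [-169.82305285   -0.76489175  -83.05704472] [[-1.01744871e-03 -2.90196901e-01  9.56966417e-01]
 [ 9.99999386e-01  1.24584276e-04  1.10098122e-03]
 [-4.38724307e-04  9.56966950e-01  2.90196596e-01]]
[-255.8598929  -170.97385274 -214.58600342]
[ -53.08820731  302.97203995 -214.58600342]
[  31.24576882  -13.68528752 -214.58600342]
[ -46.5594066    19.61908785 -214.58600342]
[ 513.90698448  -19.41459886 1274.69957379]
0 [450, 280, 300] [-0.92022445  0.17868643  0.34556833  1.81409577 -0.06571696  1.15996118
 -0.55346229]
0 [520, -20, 300] [-0.57762514  0.1693703   0.63130951  1.84895851 -0.10884021  1.15764028
  0.09067774]
0 [440, -290,
[... 491 characters left out ...]
] [-0.45096994  0.19602361 -0.19451924  1.78469325  0.04099113  1.16478625
  2.4835411 ]
3.141592653589793 [520, -20, 300] [-1.10297802  0.38164329  1.38169157  1.86988839 -0.39958191  1.22349912
 -2.73439665]
3.141592653589793 [440, -290, 300] [-0.53939024  0.40565262  1.37849492  1.85543034 -0.42288382  1.23406715
 -2.17139102]
-1.5707963267948966 [450, 280, 300] [-1.14306197  0.18872543  0.60691641  1.82676674 -0.11688842  1.16171096
 -2.06863456]
-1.5707963267948966 [520, -20, 300] [-0.76038695  0.19075784  0.85186918  1.85775525 -0.15613656  1.16182563
 -1.42587869]
-1.5707963267948966 [440, -290, 300] [-0.43974605  0.29169541  1.17700658  1.85245176 -0.29017794  1.1894205
 -0.73837487]
```

```bash
python3 - <<'E'
from h import *
def look(n,things):
    ci=cam("wrist"); im=snap("wrist",n)
    for th in things:
        for d in viewer.pinpoint(th,"wrist"):
            if d["confidence"]>.3: print(th,round(d["confidence"],2),w("wrist",d["at"],ci).round(1),proj("wrist",w("wrist",d["at"],ci),ci).round())
    np.savez('pics/'+n+'.npz',K=ci[0],R=ci[1],t=ci[2])
robot.movep([450,230,200],down(0)); print(st()['t']); look("g1",["lower_plate"])
robot.movep([520+55,-20,300],down(np.radians(82-180))); print(st()['t']); 
look("r1",["rack","place_a","latch_fin"])
print(st()['t'],st()['tcp_pos'],st()['joints'].round(2))
E
```

```text
3.4833
lower_plate 0.69 [450.2 285.5  -2.3] [282. 127.]
4.725
rack 0.92 [521.4 -23.7  -5.2] [289. 202.]
place_a 0.93 [475.2 -18.1   8.6] [290. 238.]
place_a 0.68 [558.4 -29.3  13.1] [290. 177.]
latch_fin 0.59 [649.7 -38.8 112.2] [291. 101.]
4.925 [574.76689764 -18.61615799 299.53597684] [-0.66  0.32  0.81  1.73 -0.24  1.2  -1.5 ]
```

View pics/g1.png

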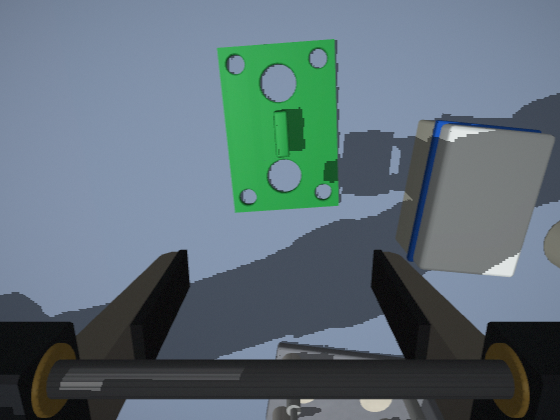

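View pics/r1.png

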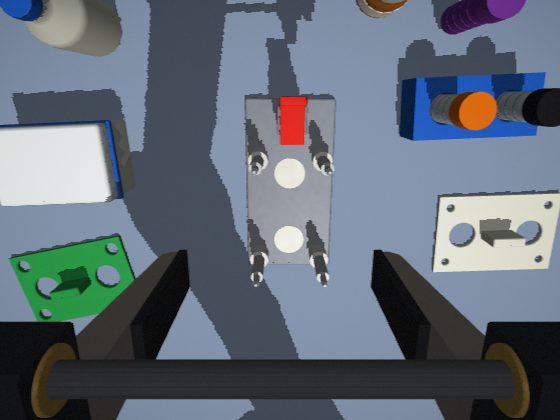

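```bash
cat > meas.py <<'E'
from h import *
from scipy.optimize import least_squares
HOLES=np.array([[38,63],[38,-63],[-38,63],[-38,-63],[0,44],[0,-44]],float)
def load(n):
    z=np.load('pics/'+n+'.npz'); return cv2.imread('pics/'+n+'.png'),(z['K'],z['R'],z['t'])
def fitplane(pts,zs,model,g0,ci):
    """pts pixel; model Nx2; fit x,y,yaw at heights zs"""
    W=np.array([ray(None,p,z,ci)[:2] for p,z in zip(pts,zs)])
    def f(q):
        c,s=np.cos(q[2]),np.sin(q[2]); return (model@np.array([[c,s],[-s,c]])+q[:2]-W).ravel()
    r=least_squares(f,g0); return r.x,r.fun.reshape(-1,2)
def holeblobs(mask_plate):
    cs,h=cv2.findContours(mask_plate,cv2.RETR_CCOMP,cv2.CHAIN_APPROX_NONE); out=[]
    for c,hh in zip(cs,h[0]):
        if hh[3]>=0 and cv2.contourArea(c)>60:
            m=np.zeros_like(mask_plate); cv2.drawContours(m,[c],-1,255,-1); m&=~mask_plate
            M=cv2.moments(m,True); out.append((M['m10']/M['m00'],M['m01']/M['m00'],M['m00']))
    return out
E
python3 - <<'E'
from meas import *
im,ci=load('g1'); hsv=cv2.cvtColor(im,cv2.COLOR_BGR2HSV)
m=((abs(hsv[...,0].astype(int)-60)<15)&(hsv[...,1]>120)&(hsv[...,2]>25)).astype(np.uint8)*255
m[230:]=0
hb=holeblobs(m); print(hb)
g=np.array([450,285.5,np.radians(3)])
W=[ray(None,h[:2],3,ci)[:2] for h in hb]
pts=[];mod=[]
for H in HOLES:
    c,s=np.cos(g[2]),np.sin(g[2]); X=np.array([c*H[0]-s*H[1],s*H[0]+c*H[1]])+g[:2]
    d=[np.linalg.norm(X-x) for x in W]; j=int(np.argmin(d)); print(H,d[j])
    if d[j]<12: pts.append(hb[j][:2]); mod.append(H)
q,r=fitplane(pts,[3]*len(pts),np.array(mod),g,ci); print(q,np.degrees(q[2]),r.round(1))
cv2.imwrite('pics/gm.png',m)
im,ci=load('r1')
crop=cv2.resize(im[80:300,220:360],None,fx=3.6,fy=2.7*1,interpolation=cv2.INTER_CUBIC); 
crop=cv2.resize(im[85:295,235:345],None,fx=2.8,fy=2.8,interpolation=cv2.INTER_CUBIC); cv2.imwrite('pics/rc.png',crop)
E
```

```text
[(248.0252525252525, 196.07575757575756, 198.0), (322.7761194029851, 191.12437810945275, 201.0), (284.17877739331027, 175.13264129181084, 867.0), (277.8700823421775, 82.6697163769442, 1093.0), (235.23321554770317, 64.06007067137809, 283.0), (317.6643109540636, 58.10600706713781, 283.0)]
[38. 63.] 3.1827487216924077
[ 38. -63.] 2.3238105228805375
[-38.  63.] 4.305369836642406
[-38. -63.] 3.7551511862804
[ 0. 44.] 3.3411525545270537
[  0. -44.] 2.878494338707821
[4.49685782e+02 2.82445308e+02 7.30053505e-02] 4.182898464130207 [[ 0.1  0.3]
 [ 0.  -0.1]
 [-0.1  0.1]
 [ 0.  -0.1]
 [-0.   0. ]
 [-0.1 -0.2]]
```

View pics/rc.png

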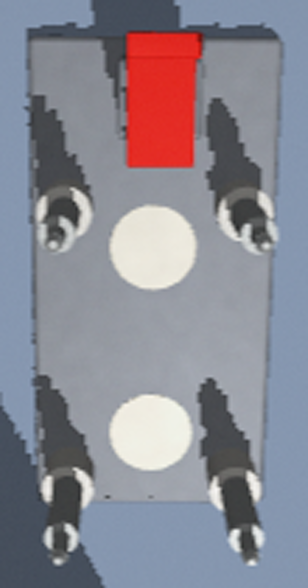

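```bash
python3 - <<'E'
from meas import *
im,ci=load('r1'); hsv=cv2.cvtColor(im,cv2.COLOR_BGR2HSV)
m=((hsv[...,2]>200)&(hsv[...,1]<60)).astype(np.uint8)
n,l,s,c=cv2.connectedComponentsWithStats(m)
d=[]
for i in range(1,n):
    if s[i,4]>200 and 270<c[i,0]<310 and 150<c[i,1]<260: d.append(c[i]);print(c[i],s[i])
d.sort(key=lambda p:p[1])
f=lambda x,y:(234.5+x/2.8+.3,84.5+y/2.8+.3)
tips=[f(263,240),f(53,244),f(250,556),f(58,556)]  # (+38,+63),(-38,63),(38,-63),(-38,-63): image right = rack +x?
pts=[d[0],d[1]]+tips
mod=np.array([[0,44],[0,-44],[38,63],[-38,63],[38,-63],[-38,-63]],float)
zs=[12,12]+[101]*4
q,r=fitplane(pts,zs,mod,[518,-24,np.radians(-98)],ci); print(q,np.degrees(q[2]),r.round(1))
q,r=fitplane(pts[:2],zs[:2],mod[:2],[518,-24,np.radians(-98)],ci); print(q,np.degrees(q[2]),r.round(1))
q,r=fitplane(pts[2:],zs[2:],mod[2:],[518,-24,np.radians(-98)],ci); print(q,np.degrees(q[2]),r.round(1))
E
```

```text
[289.25245442 172.99158485] [274 159  31  29 713]
[288.36070853 238.99194847] [274 226  30  27 621]
[520.25065893 -22.17842717  -1.70728994] -97.82050785664295 [[ 0.9  0.2]
 [ 0.8 -0.3]
 [-0.7 -0.3]
 [ 0.9  0.5]
 [-1.1 -0.4]
 [-0.9  0.2]]
[519.38054222 -22.1530699   -1.71247801] -98.11776272040542 [[-0.  0.]
 [ 0. -0.]]
[520.68571728 -22.19110581  -1.70635339] -97.76684759933845 [[-0.2 -0.2]
 [ 1.4  0.5]
 [-0.6 -0.5]
 [-0.5  0.2]]
```

```bash
cat >> meas.py <<'E'
def look(n,things=()):
    ci=cam("wrist"); im=snap("wrist",n)
    np.savez('pics/'+n+'.npz',K=ci[0],R=ci[1],t=ci[2])
    for th in things:
        for d in viewer.pinpoint(th,"wrist"):
            if d["confidence"]>.3: print(th,round(d["confidence"],2),w("wrist",d["at"],ci).round(1))
def pr(tag=''):
    s=st(); print(tag,'t',round(s['t'],2),'p',s['tcp_pos'].round(1),'F',s['contact_force'].round(1),'g',round(s['grip_width'],3),'T',s['wrist_torque'].round(2))
RY=np.radians(-97.9); RX0=np.array([520.2,-22.2])
def rk(x,y,z):
    c,s=np.cos(RY),np.sin(RY); return [RX0[0]+c*x-s*y,RX0[1]+s*x+c*y,z]
E
python3 - <<'E'
from meas import *
o=down(.073)
robot.movep([449.7,282.4,80],o); grip(0.5,30); pr()
robot.servo_line([449.7,282.4,11],feed=100); pr()
grip(0.0,30); pr()
robot.servo_line([449.7,282.4,170],feed=150); pr()
robot.movep(rk(0,0,170),down(RY+np.pi)); pr()
robot.servo_line(rk(0,0,126),feed=100); robot.hold(.2); pr(); look("h1"); snap("side","h1s")
E
```

```text
t 7.2 p [449.7 282.4  80. ] F [ 1.4 -0.1 -0.8] g 0.5 T [-0.05  0.02 -0.03]
 t 8.04 p [450.1 282.5  11.3] F [0.7 0.1 0.1] g 0.497 T [-0.05  0.1  -0.01]
 t 8.65 p [449.9 282.5  11.2] F [ 0.  -0.5  2.3] g 0.128 T [-0.09  0.03  0.03]
 t 9.86 p [449.1 282.  169.1] F [-0.2  0.1 -1.7] g 0.127 T [-0.11  0.06  0.07]
 t 11.53 p [520.1 -21.5 169.7] F [-0.1 -0.5 -2.2] g 0.128 T [ 0.06 -0.02  0.01]
 t 12.32 p [520.7 -22.2 126.7] F [-0.1  0.9 -3. ] g 0.131 T [ 0.02 -0.01  0.04]
```

View pics/h1.png

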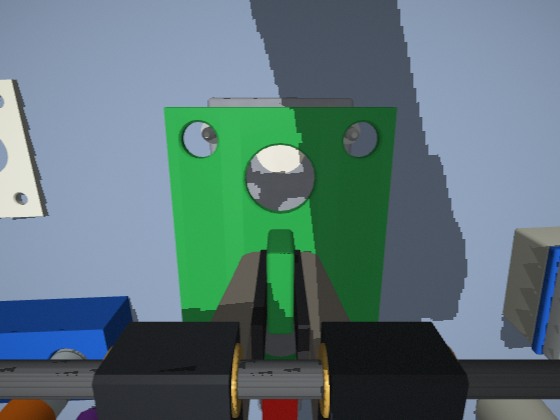

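View pics/h1s.png

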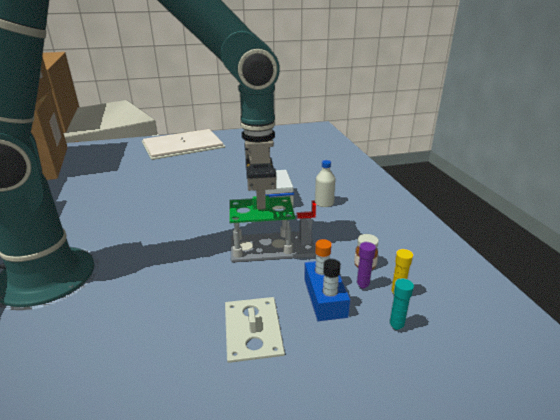

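```bash
python3 - <<'E'
from meas import *
im,ci=load('h1'); cv2.imwrite('pics/h1c.png',cv2.resize(im[100:220,170:390],None,fx=3.6,fy=3.6,interpolation=cv2.INTER_CUBIC))
hsv=cv2.cvtColor(im,cv2.COLOR_BGR2HSV)
m=((abs(hsv[...,0].astype(int)-60)<15)&(hsv[...,1]>120)&(hsv[...,2]>25)).astype(np.uint8)*255
m[215:]=0
hb=holeblobs(m); print(hb)
zp=126.7-11.2+3
for h in hb: print(ray(None,h[:2],zp,ci))
for x,y in [(38,-63),(-38,-63),(0,-44)]: print(rk(x,y,0),proj(None,rk(x,y,102),ci),proj(None,rk(x,y,85),ci),proj(None,rk(x,y,zp),ci),proj(None,rk(x,y,12),ci))
E
```

```text
[(279.9011660188784, 177.3295391449195, 3602.0), (359.9043112513144, 139.04837013669822, 951.0), (199.7193717277487, 139.048167539267, 955.0)]
[475.57708626 -16.30065218 118.5       ]
[462.53689812  23.61023493 118.5       ]
[452.16926846 -51.22863083 118.5       ]
[np.float64(452.57501106657503), np.float64(-51.1803532027155), 0] [206.52739741 136.26123726] [212.22401989 133.09364582] [199.99124849 139.89564511] [229.10539673 123.70680211]
[np.float64(463.0207965653982), np.float64(24.09836600339598), 0] [354.2976971  136.29661276] [348.4435494 133.1279808] [361.01392038 139.9318541 ] [331.09218766 123.73633539]
[np.float64(476.61758361751447), np.float64(-16.152439974365546), 0] [280.40687194 172.67806559] [280.32905446 166.82080344] [280.49573321 179.36658562] [280.09640392 149.30937443]
```

View pics/h1c.png

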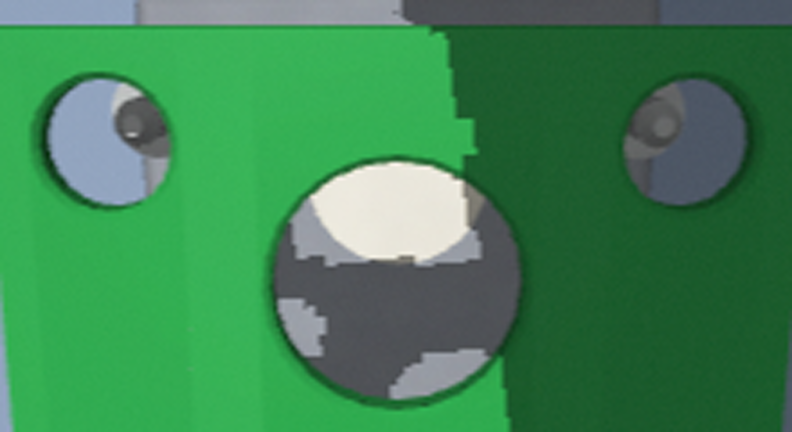

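```bash
sed -i 's/^RX0.*//; s/; RX0=np.array(\[520.2,-22.2\])/; RX0=np.array([519.4,-22.2])/' meas.py; grep RX0 meas.py
cat >> meas.py <<'E'
def lower(p,z0,z1,thr=4,feed=20):
    """step down until force rises by thr"""
    base=st()['contact_force'][2]; z=z0
    while z>z1:
        z-=1; robot.servo_line([p[0],p[1],z],feed=feed)
        f=st()['contact_force']
        if f[2]-base>thr: print('contact at',z,f.round(1)); return z
    print('no contact',z,f.round(1)); return z
E
python3 - <<'E'
from meas import *
p=rk(0,.4,0); 
robot.servo_line([p[0],p[1],100],feed=40); pr()
robot.servo_line([p[0],p[1],72],feed=60); pr()
robot.servo_line([p[0],p[1],50],feed=40); pr()
lower(p,50,44); pr()
look("h2"); snap("side","h2s")
E
```

```text
RY=np.radians(-97.9); RX0=np.array([519.4,-22.2])
    c,s=np.cos(RY),np.sin(RY); return [RX0[0]+c*x-s*y,RX0[1]+s*x+c*y,z]
 t 13.22 p [519.9 -22.3 100. ] F [-1.   1.3 -1.8] g 0.128 T [ 0.05  0.04 -0.02]
 t 13.84 p [519.7 -22.4  71.7] F [ 0.4 -0.  -2.1] g 0.131 T [ 0.03 -0.03 -0.03]
 t 14.54 p [519.9 -22.3  50. ] F [-0.4 -0.1 -1.2] g 0.132 T [-0.01 -0.   -0.02]
contact at 45 [-3.7  0.  12.4]
 t 15.79 p [520.  -22.3  46.2] F [-3.7  0.  12.4] g 0.127 T [-0.05  0.87 -0.02]
```

View pics/h2.png

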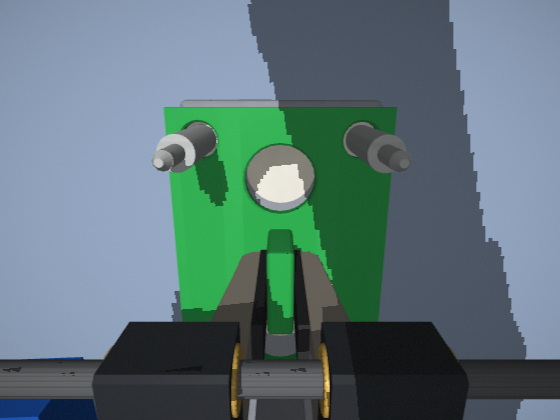

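View pics/h2s.png

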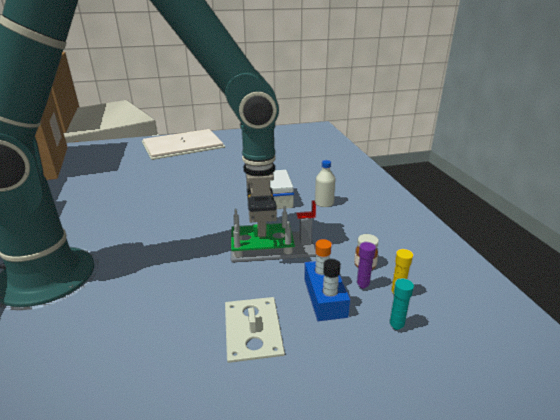

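Both posts pass through their holes, at about (200,140) and (360,140), and contact came at the expected height of 46.2 mm, so the green plate is seated. I'll release it and go for the white plate.

```bash
python3 - <<'E'
from meas import *
grip(0.3); s=st()['tcp_pos']
robot.servo_line([s[0],s[1],190],feed=180); pr()
robot.movep([441,-340,210],down(0)); robot.hold(.1); pr(); look("w1",["upper_plate"])
im,ci=load('w1'); hsv=cv2.cvtColor(im,cv2.COLOR_BGR2HSV)
print(hsv[100:180:20,200:360:20].tolist()[0])
E
```

```text
t 17.27 p [519.  -22.2 189.1] F [ 0.3  0.2 -0.1] g 0.302 T [0.05 0.01 0.05]
 t 18.62 p [ 442.  -338.3  209.6] F [-0.9  1.3  1. ] g 0.299 T [-0.07  0.02  0.05]
upper_plate 0.92 [ 446.6 -286.8    3.5]
[[109, 59, 150], [109, 58, 150], [32, 20, 204], [30, 19, 201], [108, 44, 86], [34, 20, 201], [32, 19, 197], [36, 21, 198]]
```

View pics/w1.png

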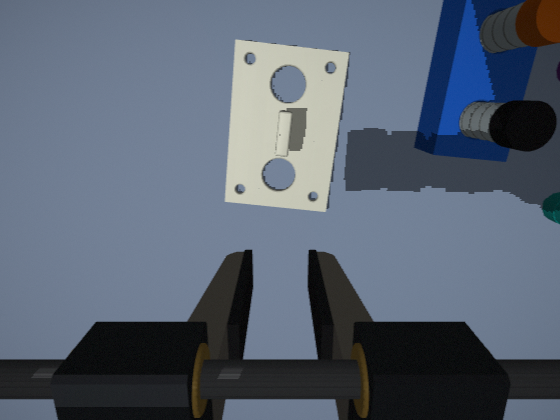

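```bash
python3 - <<'E'
from meas import *
im,ci=load('w1'); b=im.astype(int)
m=((b[...,2]>b[...,0]-2)&(b[...,2]>30)).astype(np.uint8)*255
m[230:]=0; m[:,400:]=0
hb=[h for h in holeblobs(m)]; print([tuple(np.round(h,1)) for h in hb])
g=np.array([444,-290,np.radians(-5)])
W=[ray(None,h[:2],3,ci)[:2] for h in hb]
pts=[];mod=[]
for H in HOLES:
    c,s=np.cos(g[2]),np.sin(g[2]); X=np.array([c*H[0]-s*H[1],s*H[0]+c*H[1]])+g[:2]
    d=[np.linalg.norm(X-x) for x in W]; j=int(np.argmin(d)); print(H,d[j])
    if d[j]<12: pts.append(hb[j][:2]); mod.append(H)
q,r=fitplane(pts,[3]*len(pts),np.array(mod),g,ci); print(q,np.degrees(q[2]),r.round(1))
E
```

```text
[(np.float64(312.8), np.float64(195.5), np.float64(60.0)), (np.float64(240.0), np.float64(187.9), np.float64(64.0)), (np.float64(278.4), np.float64(173.6), np.float64(818.0)), (np.float64(288.0), np.float64(84.0), np.float64(1025.0)), (np.float64(330.2), np.float64(67.6), np.float64(83.0)), (np.float64(250.2), np.float64(58.3), np.float64(88.0))]
[38. 63.] 1.1758280939784156
[ 38. -63.] 1.6809748259418575
[-38.  63.] 2.340187282195898
[-38. -63.] 2.7257186505505544
[ 0. 44.] 1.7265527356568857
[  0. -44.] 2.267993822078161
[ 4.43911501e+02 -2.88221414e+02 -1.02644579e-01] -5.881101185300957 [[ 0.   0.2]
 [-0.1 -0. ]
 [-0.   0.1]
 [ 0.  -0.1]
 [ 0.1  0.1]
 [-0.  -0.3]]
```

```bash
python3 - <<'E'
from meas import *
o=down(-.1026); x,y=443.9,-288.2
robot.movep([x,y,60],o); grip(.4,30)
robot.servo_line([x,y,11],feed=80); pr()
grip(0.0,30); pr()
robot.servo_line([x,y,185],feed=150); pr()
robot.movep(rk(0,.4,185),down(RY+np.pi)); pr()
robot.servo_line(rk(0,.4,121),feed=100); robot.hold(.3); pr(); look("h3")
s=st()['tcp_pos']; np.save('pics/h3tcp.npy',s)
im,ci=load('h3'); cv2.imwrite('pics/h3c.png',cv2.resize(im[90:220,160:400],None,fx=3.3,fy=3.3,interpolation=cv2.INTER_CUBIC))
E
```

```text
t 20.49 p [ 443.8 -288.5   10.9] F [-0.1 -0.5  0.2] g 0.4 T [-0.06  0.11 -0.01]
 t 20.98 p [ 444.2 -288.3   11.3] F [1.  0.6 2.1] g 0.127 T [-0.03  0.07  0.02]
 t 22.29 p [ 443.4 -287.8  184.2] F [-0.5 -0.1 -2.1] g 0.128 T [-0.04  0.06  0.02]
 t 23.37 p [519.5 -23.8 184.7] F [-0.1 -0.7 -2.1] g 0.127 T [-0.   -0.02 -0.04]
 t 24.46 p [520.1 -22.2 121.5] F [ 0.9 -0.4 -1.5] g 0.127 T [-0.01  0.03 -0.  ]
```

View pics/h3c.png

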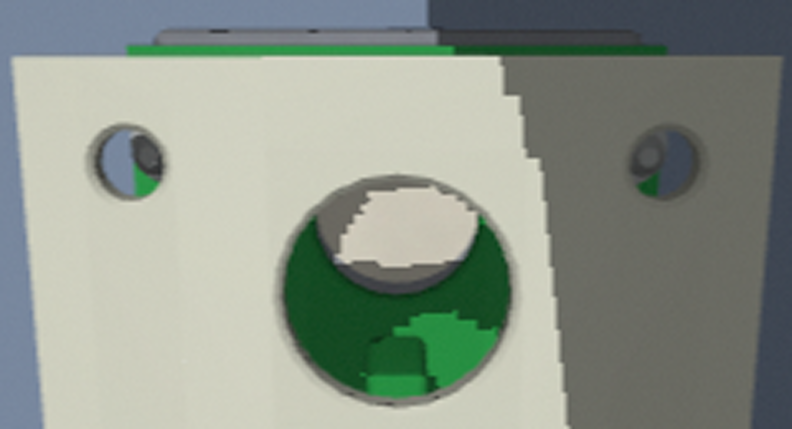

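```bash
python3 - <<'E'
from meas import *
im,ci=load('h3'); b=im.astype(int)
cv2.imwrite('pics/h3d.png',np.hstack([cv2.resize(im[120:156,x:x+36],None,fx=11,fy=11,interpolation=cv2.INTER_NEAREST) for x in (181,345)]))
zp=121.5-11.3
for x,y in [(38,-63),(-38,-63)]: print('pred tip102',proj(None,rk(x,y,102),ci),'hole top',proj(None,rk(x,y,zp+6),ci),'hole mid',proj(None,rk(x,y,zp+3),ci))
E
```

```text
pred tip102 [204.57363004 137.04270752] hole top [198.70218452 140.26806693] hole mid [200.01815207 139.54516687]
pred tip102 [356.30544199 137.08912508] hole top [362.33645442 140.31603436] hole mid [360.98477258 139.59281338]
```

View pics/h3d.png

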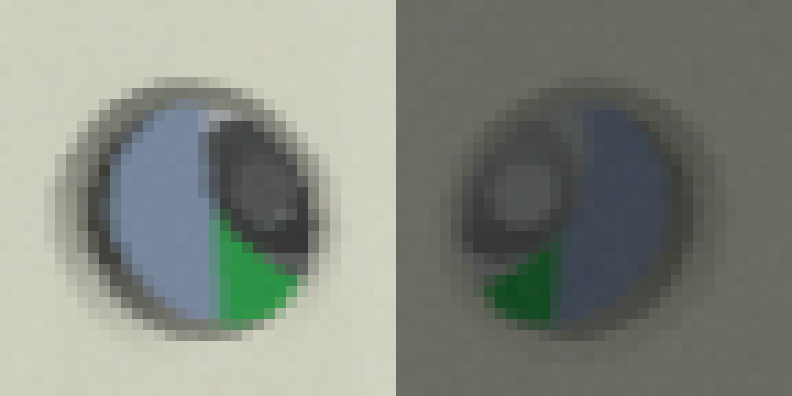

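```bash
python3 - <<'E'
from meas import *
p=rk(-.35,.7,0)
robot.servo_line([p[0],p[1],121],feed=20); 
lower(p,121,97,thr=5,feed=25); pr()
look("h4")
E
```

```text
no contact 97 [-0.4  0.4 -2.1]
 t 30.76 p [520.1 -21.9  96.9] F [-0.4  0.4 -2.1] g 0.13 T [-0.04 -0.05 -0.02]
```

View pics/h4.png

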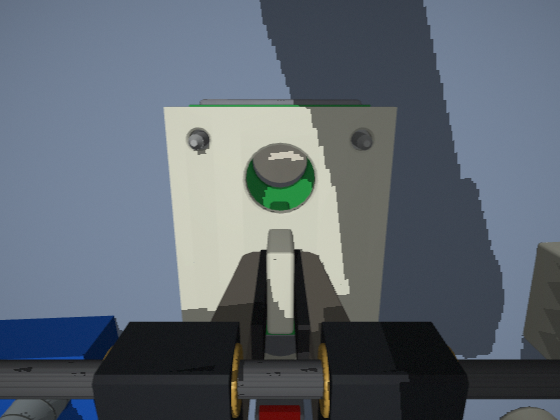

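Both posts show through the white plate, at (198,140) and (362,140), with no contact yet. I'll finish seating it, then push the latch.

```bash
python3 - <<'E'
from meas import *
p=rk(-.35,.7,0)
lower(p,95,90,thr=4,feed=20); pr(); look("h5")
grip(0.3)
s=st()['tcp_pos']; robot.servo_line([s[0],s[1],175],feed=200)
grip(0.0,20)
robot.movep(rk(0,167,175),down(RY+np.pi)); 
robot.servo_line(rk(0,167,104),feed=150); pr(); snap("side","l0s")
E
```

```text
contact at 93 [-1.2 -0.4  3.5]
 t 31.36 p [520.3 -22.   93.3] F [-1.2 -0.4  3.5] g 0.13 T [0.03 0.28 0.02]
 t 34.27 p [685.1 -45.1 105. ] F [0.8 0.6 1.1] g 0.006 T [ 0.03 -0.05 -0.06]
```

View pics/h5.png

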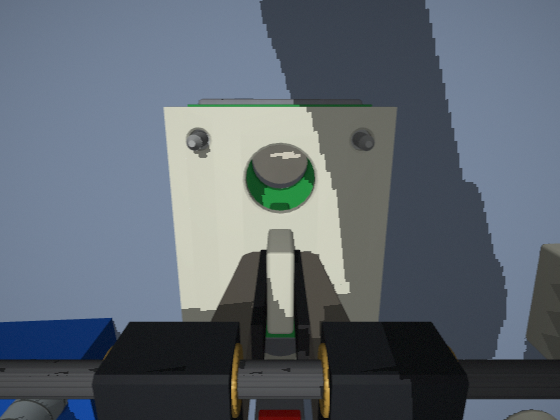

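View pics/l0s.png

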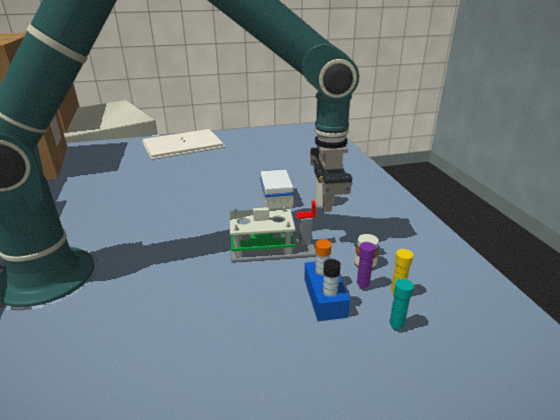

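```bash
python3 - <<'E'
from meas import *
u=np.array([np.sin(RY),-np.cos(RY)])  # rack -y dir... check
u=-np.array(rk(0,1,0)[:2])+np.array(rk(0,0,0)[:2]); 
robot.servo_line(rk(0,153,106),feed=60); F0=st()['contact_force'][:2]@u; pr()
y=153
while y>118:
    y-=2 if y>127 else 1
    robot.servo_line(rk(0,y,106),feed=60)
    s=st(); f=-(s['contact_force'][:2]@u-F0); ya=-(s['tcp_pos'][:2]-RX0)@u
    print(y,round(ya,1),round(f,1),end=' | ')
    if f>14: break
pr(); look("l1")
E
```

```text
t 34.7 p [670.9 -43.1 106.7] F [1.5 0.1 0.2] g 0.006 T [ 0.   -0.01  0.02]
151 151.0 -1.5 | 149 148.9 -1.4 | 147 146.9 -1.3 | 145 145.2 0.3 | 143 143.0 0.4 | 141 140.8 -0.2 | 139 138.8 -1.1 | 137 136.8 -0.6 | 135 134.8 -0.7 | 133 132.8 0.1 | 131 130.8 -0.8 | 129 128.8 -0.2 | 127 126.8 -1.4 | 126 126.0 -0.2 | 125 124.9 0.1 | 124 124.0 0.2 | 123 123.9 3.8 | 122 123.9 6.5 | 121 123.8 8.5 | 120 123.8 11.4 | 119 123.7 13.2 | 118 123.7 15.9 |  t 40.2 p [641.9 -39.2 106.5] F [ 17.4  -1.3 -10.9] g 0.004 T [-0.34 -3.98 -0.04]
```

View pics/l1.png

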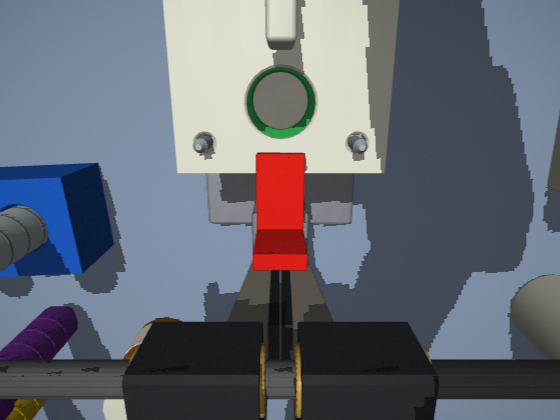

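The latch reached its stop at 123.8 mm. In the picture its red tip at (280,155) lies over the white plate's edge, which is at row 172. Next is the tube.

```bash
python3 - <<'E'
from meas import *
robot.servo_line(rk(0,140,106),feed=100)
robot.servo_line(rk(0,150,240),feed=250)
grip(.65)
robot.movep([619,-262,230],down(0)); robot.hold(.15); pr(); look("t1",["tube","spare_tube","stand"])
E
```

```text
t 43.33 p [ 620.  -259.8  229.8] F [-1.2  0.1 -0.3] g 0.645 T [-0.05  0.05 -0.01]
tube 0.89 [ 725.8 -362.8   -2.3]
tube 0.85 [ 769.5 -275.1    4.3]
tube 0.7 [ 711.6 -232.    -2. ]
tube 0.6 [ 620.9 -205.     2.1]
spare_tube 0.73 [ 615.9 -272.4    3.9]
stand 0.74 [ 611.3 -237.6    3.2]
```

View pics/t1.png

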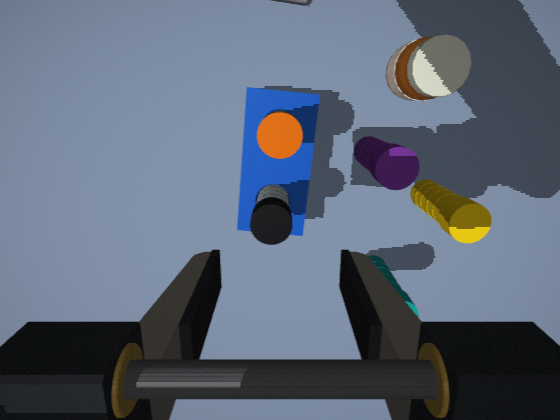

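```bash
python3 - <<'E'
from meas import *
im,ci=load('t1'); hsv=cv2.cvtColor(im,cv2.COLOR_BGR2HSV)
m=((abs(hsv[...,0].astype(int)-12)<8)&(hsv[...,1]>180)&(hsv[...,2]>150)).astype(np.uint8)
m[:100]=0; m[:,330:]=0;m[200:]=0
c=max(cv2.findContours(m,0,1)[0],key=cv2.contourArea)
e=cv2.fitEllipse(c); print(e); X=ray(None,e[0],120,ci); print(X)
x,y=X[:2]; o=down(-.1)
robot.movep([x,y,150],o); pr()
robot.servo_line([x,y,91],feed=100); pr(); 
grip(0.0,25); robot.hold(.1); pr()
s=st()['tcp_pos']
robot.servo_line([s[0],s[1],130],feed=100); pr(); snap("side","t2s")
E
```

```text
((279.46087646484375, 134.73411560058594), (43.68788528442383, 45.36664581298828), 0.941196620464325)
[ 618.57198377 -204.63116961  120.        ]
 t 44.0 p [ 618.9 -205.   150.4] F [ 0.2 -0.7  1. ] g 0.65 T [-0.06  0.02 -0.03]
 t 44.74 p [ 618.7 -205.    91.1] F [-0.1  0.1  0.8] g 0.649 T [-0.1   0.07  0.02]
 t 45.35 p [ 618.9 -204.7   91.4] F [ 0.  -0.3  3.2] g 0.362 T [0.01 0.09 0.03]
 t 45.89 p [ 618.9 -204.5  130.5] F [ 0.7  0.3 -1.9] g 0.359 T [-0.04  0.13 -0.02]
```

View pics/t2s.png

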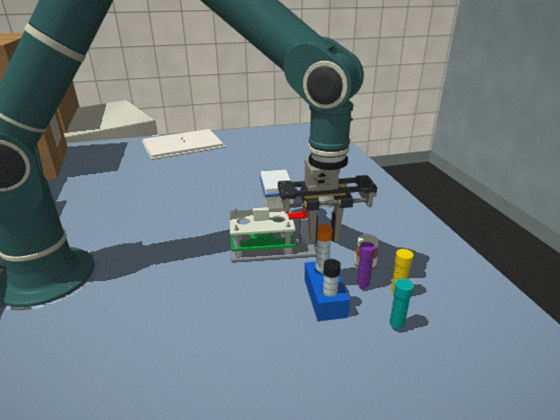

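```bash
python3 - <<'E'
from meas import *
s=st()['tcp_pos']; robot.servo_line([s[0],s[1],228],feed=200)
p=rk(-.35,-43.3,0)
robot.movep([p[0],p[1],228],down(RY+np.pi)); robot.hold(.15); pr()
robot.servo_line([p[0],p[1],184],feed=120); robot.hold(.1);pr(); look("t3"); snap("side","t3s")
E
```

```text
t 47.67 p [477.1 -17.  227.6] F [ 0.3 -0.1  0.3] g 0.36 T [-0.01  0.05 -0.01]
 t 48.28 p [477.3 -16.1 184.7] F [0.1 0.1 0.5] g 0.364 T [ 0.01 -0.01  0.03]
```

View pics/t3.png

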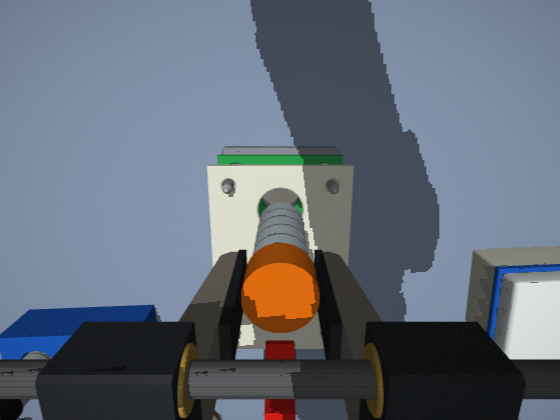

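View pics/t3s.png

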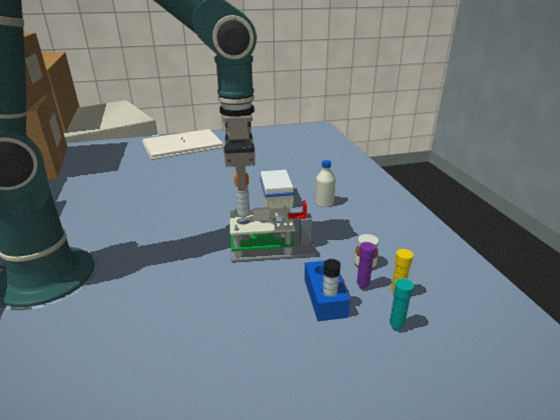

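```bash
python3 - <<'E'
from meas import *
im,ci=load('t3')
cv2.imwrite('pics/t3c.png',cv2.resize(im[160:340,190:370],None,fx=3.3,fy=3.3,interpolation=cv2.INTER_CUBIC))
tc=np.array([477.3,-16.1])
from cv2 import ellipse
for z in (213.5,):
    c=[proj(None,[tc[0]+17*np.cos(a),tc[1]+17*np.sin(a),z],ci) for a in np.linspace(0,6.28,60)]
    c=np.array(c); print('pred cap rows',c.min(0),c.max(0))
p=np.array([proj(None,[*(np.array(rk(-.35,-43.3,88)[:2])+17*np.array([np.cos(a),np.sin(a)])),88],ci) for a in np.linspace(0,6.28,60)])
print('pred hole',p.min(0),p.max(0))
E
```

```text
pred cap rows [241.0195268  263.81706893] [320.67527265 334.3937958 ]
pred hole [257.6399876  189.24384806] [303.06647725 232.64151628]
```

View pics/t3c.png

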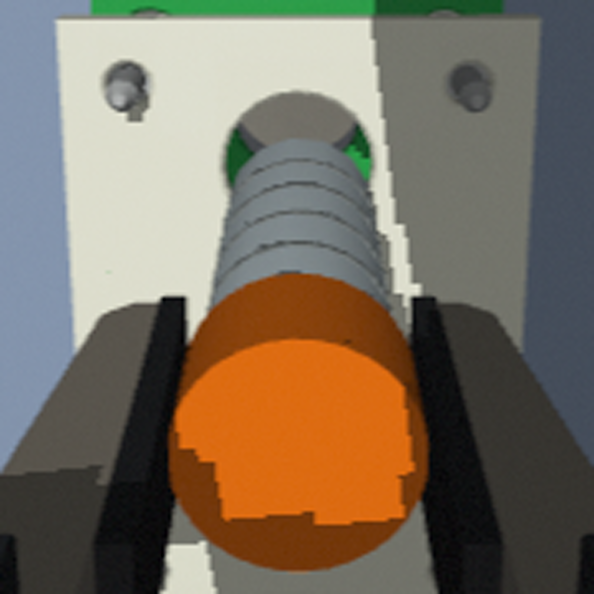

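```bash
python3 - <<'E'
from meas import *
p=rk(-.35,-43.8,0); b=st()['contact_force']
ok=True
for z in list(range(178,103,-5)):
    robot.servo_line([p[0],p[1],z],feed=60); f=st()['contact_force']-b
    if np.linalg.norm(f)>6: print('F',z,f.round(1)); ok=False; break
pr()
if ok:
    lower(p,103,96,thr=3,feed=20); pr(); snap("side","t4s")
E
```

```text
t 52.13 p [475.8 -15.8 107.7] F [-0.3  0.3 -0.2] g 0.362 T [ 0.01 -0.01  0.01]
contact at 98 [-0.6  0.   3.7]
 t 53.58 p [476.4 -15.8  98.3] F [-0.6  0.   3.7] g 0.366 T [ 0.07  0.05 -0.01]
```

View pics/t4s.png

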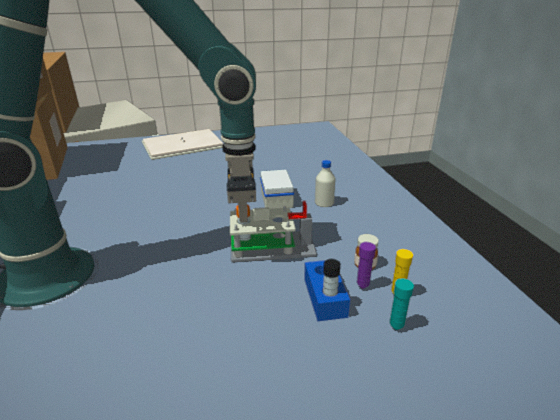

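```bash
python3 - <<'E'
from meas import *
grip(0.46); robot.hold(.1); pr()
s=st()['tcp_pos']; robot.servo_line([s[0],s[1],160],feed=80); robot.servo_line([s[0]+95,s[1]-15,260],feed=200); robot.hold(.3); pr(); look("f1",["tube","latch_fin"]); snap("side","f1s")
im,ci=load('f1'); print(proj(None,rk(-.35,-43.8,127),ci))
E
```

```text
t 54.08 p [476.  -15.8  97.9] F [-0.4 -0.1 -1.5] g 0.46 T [ 0.09 -0.03 -0.05]
 t 56.14 p [570.4 -30.7 259.6] F [ 0.4 -0.5  0.7] g 0.457 T [ 0.02 -0.05 -0.01]
tube 0.84 [477.7 -16.7  11.2]
tube 0.79 [ 725.3 -363.6   -5. ]
tube 0.77 [ 7.127e+02 -2.264e+02 -7.000e-01]
tube 0.66 [561.2 -27.9  12.7]
latch_fin 0.79 [633.  -33.4 112.5]
[282.57751558  79.73291242]
```

View pics/f1.png

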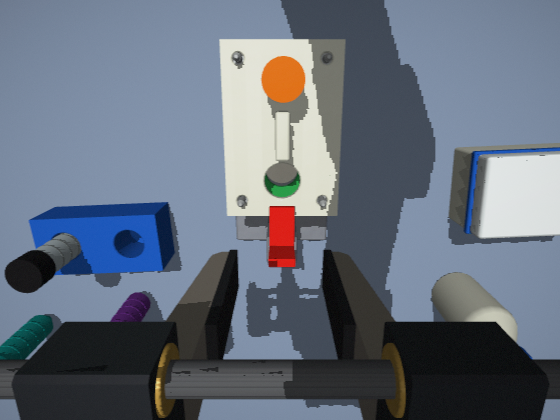

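View pics/f1s.png

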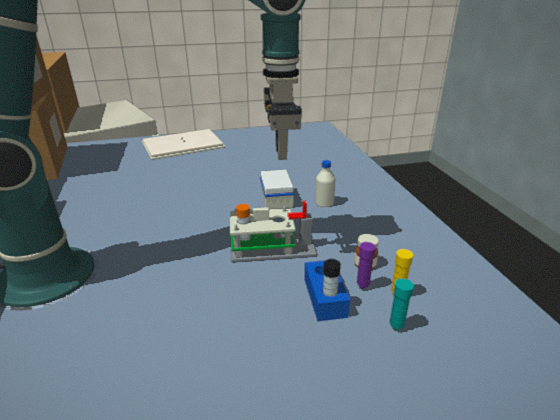

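```bash
python3 - <<'E'
from meas import *
robot.job_done(); pr()
E
```

```text
the job is handed in; nothing more can be done
the job is handed in; nothing more can be done
```

The rack is assembled as asked, in the order asked, and the job was handed in at about 56 s of the 72 s allowed.

- **Green plate:** it made contact with the TCP at 46.2 mm, the height expected for the lower shoulders. The force at contact was about 12 N, the firmest plate contact of the job.
- **White plate:** it seated at 93.3 mm, the height expected for the upper shoulders, with about 3.5 N.
- **Latch:** I pushed it until it hit its stop at about 16 N. In the last wrist picture its bar lies over the white plate's edge, and the fin measured about 114 mm along the rack against 113 mm expected.
- **Orange-capped tube:** it went through the pair of holes farther from the latch (place_a). It touched the base with about 4 N with the TCP at 98.3 mm, against 98.2 mm expected. After release, its cap was within 1 pixel of where an upright tube should show.

The gripper was clear of everything at the end. The black-capped tube, tip box, jar and bottle look undisturbed in the last pictures. No check failed. The networks gave several false "tube" detections on the look-alikes, which I ruled out by colour in the pictures.

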